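# Lock the mounting plate and snap its cover cap on

### The job

Take the steel pounder by its handle, knock the brass-headed lock pin of the grey mounting plate fully down with it (no fingers or cap on the pin), and stand the pounder back upright on the worktop. Then press the blue snap cap over the white stud until it clicks, keep pressing until it sits flat on the plate, and finish still holding the cap pressed down firmly. Leave the tuna tin, the remote control and the keys where they are.

Things in the scene. Friction and masses are not known exactly. Their poses are not given: they have to be found in the camera images.
- mount_plate: grey steel mounting plate 130 x 100 x 6 mm (x by y by height), fixed to the worktop. Origin: centre of its underside; x along the long side, z up. In its middle stands a white stud, 28 mm across and 22 mm high (top 28 mm above the worktop, its rim chamfered 3 mm), with four orange sprung barbs round it that reach 18.5 mm from the axis, 6.5 mm above the plate.
- stud_base (a point): point on the stud's axis at the plate's upper face, 6 mm above the worktop; axes as the plate's. The cap's lip meets the barbs with its mouth about 9 mm above this point; the resistance grows to 8 to 15 N, drops at about 6 mm (the click); below that the barbs draw the cap down with up to 10 N until its mouth is about on the plate
- lock_pin (a joint): travel of the lock pin into the stud in m: 0 fully up, 0.012 fully home (starts between 0 and 0.002); a stiff push fit that takes about 6 N, more when struck fast, and stays where it is left
- pin_top (a point): top centre of the lock pin, a 12 mm wide brass head on a 9 mm steel shank on the stud's axis: 42 mm above the worktop when fully up, 30 mm (head resting 2 mm proud of the stud) when home
- snap_cap: round blue plastic snap cap, white disc on top, 48 mm across, 34 mm high, 50 g, standing mouth down on the worktop. Origin: centre of its underside (mouth), z up. Bore 40 mm wide and 28 mm deep, narrowed to 32 mm by a lip in its lowest 3 mm. Seated, its mouth meets the plate: origin on stud_base, top 40 mm above the worktop. With the pin up it cannot seat.
- pounder: meat pounder, the mallet here: steel head 58 mm across and 26 mm high with a flat face underneath, tapering to an upright black round handle 24 mm across from 46 to 122 mm above the face; 0.3 to 0.5 kg. Origin: centre of its face (underside), z up along the handle. Stands upright on its face on the worktop.
- tuna_tin: round tin 86 mm across, 40 mm high, red label; bystander. Origin: centre of its underside
- remote: black remote control, 175 x 46 x 20 mm, lying flat; bystander. Origin: centre of its underside
- house_keys: bunch of keys with a blue fob, 101 x 122 x 8 mm, lying flat; bystander. Origin: centre of its underside
There are look-alikes about, which are no part of the job. What is shaped like the pounder but pink or purple is not meant.

How it is judged:
On the way, in this order (a step that is already met when the one before it is completed fails the run):
1. the lock pin is knocked home with the pounder, the cap still away from the stud (value of joint lock_pin above 0.0105 m and distance between pounder and pin_top below 0.06 m and horizontal distance between snap_cap and mount_plate above 0.06 m).
2. the pounder stands upright on the worktop again, let go (height (world z) of pounder between -0.004 and 0.006 m and angle between pounder's own z axis and vertical below 0.08 rad and contact force between the fingers and pounder below 0.1 N and contact force between pounder and mount_plate below 0.1 N), for 0.2 s.
3. the cap has clicked over the barbs and is pressed flat on the plate (z of snap_cap in the frame of stud_base between -0.003 and 0.0012 m and horizontal distance between snap_cap and stud_base below 0.0035 m and angle between snap_cap's own z axis and vertical below 0.05 rad and contact force between snap_cap and mount_plate above 4 N and contact force between the fingers and snap_cap above 1 N), for 0.2 s.
At the end, for the whole second after the job is handed in: Pin home (10.5 of 12 mm or more). Pounder upright (0.08 rad) on the worktop, let go, off the plate. Cap mouth within 1.2 mm of the plate and 3.5 mm of the stud axis, level within 0.05 rad, fingers on it pressing it onto the plate with over 4 N through the last second (all of step 2 and all of step 3 and value of joint lock_pin above 0.0105 m); the arm keeps its last pose, push and grip.
It fails at once if the pin is pushed with the fingers (contact force between the fingers and lock_pin above 1 N).
It fails at once if the pin is pushed with the cap (contact force between snap_cap and lock_pin above 1 N).
It fails at once if the tuna tin is moved by more than 2 cm or tipped (distance of tuna_tin from where it was at the start of the episode above 0.02 m or angle between tuna_tin's own z axis and vertical above 0.3 rad).
It fails at once if the remote control is moved by more than 2 cm or tipped (distance of remote from where it was at the start of the episode above 0.02 m or angle between remote's own z axis and vertical above 0.3 rad).
It fails at once if the bunch of keys is moved by more than 2 cm or tipped (distance of house_keys from where it was at the start of the episode above 0.02 m or angle between house_keys's own z axis and vertical above 0.3 rad).
It also fails if it takes over 54 s, if anything falls off the work surface, if the arm or the gripper's body presses on something with over 40 N, if the wrist force passes 120 N, or if a joint passes its speed limit or range.

### The arm

A 6-joint arm with a two-finger parallel gripper is mounted at the origin on a cart in front of the work surface, level with it; the furniture and walls round the work are solid. World frame = base frame: x ahead of the robot, y to its left, z up, the work surface at z = 0. Lengths are in m, angles in rad, forces in N, time in s.
With the tool pointing down it reaches from about 0.275 to 0.75 m from the base axis. Payload 10.2 kg.
Tool frame: the origin (TCP) lies midway between the tips of the shut fingers; the grasp point (between the pads) lies 19 mm behind it (env.hold_point_z is the distance from the TCP to the grasp point, in m); z points along the fingers, y is the line along which they close (so a half turn about z gives the same grasp; the last joint's range is limited). The gripper opens to 85 mm and grips with 20 to 120 N. Pads are 22 mm wide; open, the fingers measure 114 mm over their backs; the gripper's body (76 mm by 85 mm) begins 54 mm behind the grasp point. The pads swing forward as they close: fully open they stand 13 mm farther back than shut.
Start: joints at [-1.519, 0.313, 1.498, -0, 1.331, -0.223], TCP at [0.142, -0.505, 0.231] pointing down, gripper open.
Joint ranges: [-2.94, 2.94], [-0.97, 2.17], [0.19, 2.56], [-1.23, 4.37], [0.02, 3.11], [-2.88, 2.88]. Speed limits (rad/s): [2.39, 2.39, 3.01, 3.14, 3.14, 3.14].

### API

Orientations are given as a unit quaternion [x, y, z, w].
In Python, from bench import env, kinematics, monitor, eyes, job gives the robot as it stands. The module is installed in compiled form; this text tells all that it offers. Calls block until the motion is done:
- env.reach(position, orientation): joint-space move of the TCP to a pose.
- env.movel(position, velocity=0.15, frame=None, guard=None): straight line of the TCP; frame=None keeps the orientation; velocity is the mean speed in m/s. With guard (N) it stops when the force on the tool has changed by that much, and returns True; else False.
- env.set_joints(angles): joint-space move.
- env.release() and env.close_gripper(effort=None): open the fingers fully, or close them until they stop; effort is the grip in N (None keeps the last).
- env.hold(seconds).
- kinematics.ik(position, orientation): joint angles nearest the present ones, or None.
- monitor.sense(): the state.
- eyes.grab_frame(name): name is "scene" or "top"; returns a dict with "frame" (420x560x3 uint8, red, green, blue), "mtx" (3x3 intrinsics, pixels), "view" (4x4, takes a point from world to camera coordinates). Camera axes: x right, y down, z forward; pixel columns grow to the right and rows downward; lengths in m; the calibration is good to about 2 mm. A picture is of the moment at which its call begins. There is no depth.
A pose or a line that the arm cannot do raises env.MotionError and nothing moves.
- job.hand_in(): hands the job in; it is judged then, once.
The state is a dict: "clock": time; "joints": joint angles; "qvel": joint speeds; "joint_efforts": joint torques, N m; "position": TCP position; "ee_rot": TCP orientation; "contact_force": force on the tool from outside, world axes, zero at the start; "ft_torque": the same for the moment, N m; "finger_gap": opening from 0.0 (shut) to 1.0 (fully open); "gripper_force": force on a finger pad.
Only numpy, scipy, OpenCV 4.12 (cv2) and the standard library are available. Lean on these libraries where they do the work, as an engineer would, in place of code of your own. Each camera call takes 0.05 s, during which the arm holds its last target. There are 200 camera calls.

## Working session

There is one attempt and no reset: what is moved stays moved. The work goes in short steps, each a Python script; the robot and the scene stay as the last script left them, time stands still between calls to the robot, and variables do not carry over. Pictures are saved under pics/ and viewed, at most 10 in all, crops included, and the job is handed in when it is done.

```bash
mkdir -p pics; python3 - <<'E'
from bench import env, kinematics, monitor, eyes, job
import cv2, numpy as np, pickle
for n in("scene","top"):
    f=eyes.grab_frame(n); pickle.dump(f,open(n+"0.pkl","wb"))
    cv2.imwrite(f"pics/{n}0.png",f["frame"][:,:,::-1])
    V=np.array(f["view"]);print(n,-V[:3,:3].T@V[:3,3],V[2,:3],f["mtx"][0][0])
s=monitor.sense();print(s["clock"],s["ee_rot"],s["contact_force"],env.hold_point_z)
E
```

```text
scene [-0.19910251  0.50739865  0.84712615] [ 0.63290597 -0.40579562 -0.6593633 ] 515.6647326203148
top [ 0.35144982 -0.02068979  1.06351808] [ 0.20847528  0.04140711 -0.97715071] 388.4911993431757
0.1 [ 9.90577160e-01  1.36954481e-01  5.18658229e-05 -5.98189408e-04] [ 0.33730592 -0.20176372  0.45237935] 0.0187
```

View pics/scene0.png

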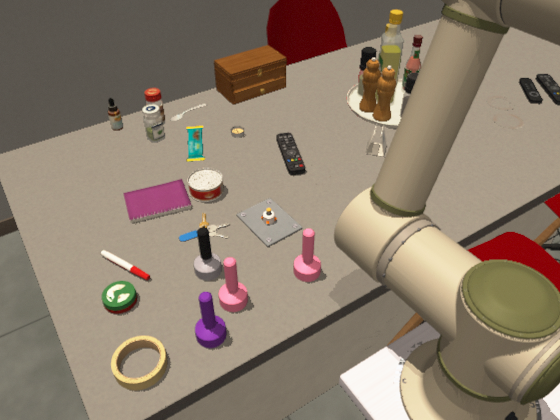

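View pics/top0.png

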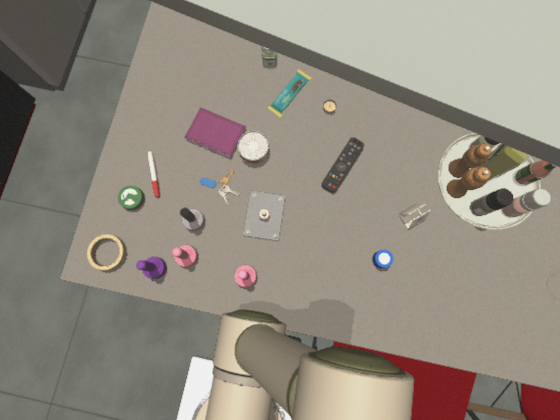

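The top view shows the pounder candidates: steel with a black handle at (193,219), pink at (184,256) and (245,276), and purple at (152,267). The steel one fits, being a grey head with a black handle; its scene pixel is (207,250). The plate and stud are at (264,215) and the blue cap with white disc at (384,259), which the arm hides in the scene view. Next is one enlarged crop to confirm.

```bash
python3 - <<'E'
import cv2, numpy as np, pickle
T=pickle.load(open("top0.pkl","rb"))["frame"];S=pickle.load(open("scene0.pkl","rb"))["frame"]
def c(I,u,v,r=33): return cv2.resize(I[v-r:v+r,u-r:u+r,::-1],(396,300) if 0 else (300,300),interpolation=cv2.INTER_NEAREST)
o=np.vstack([np.hstack([c(T,193,212),c(T,264,215)]),np.hstack([c(S,207,250),c(S,268,218)])])
cv2.imwrite("pics/crop.png",o)
E
```

```text
(no output)
```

View pics/crop.png

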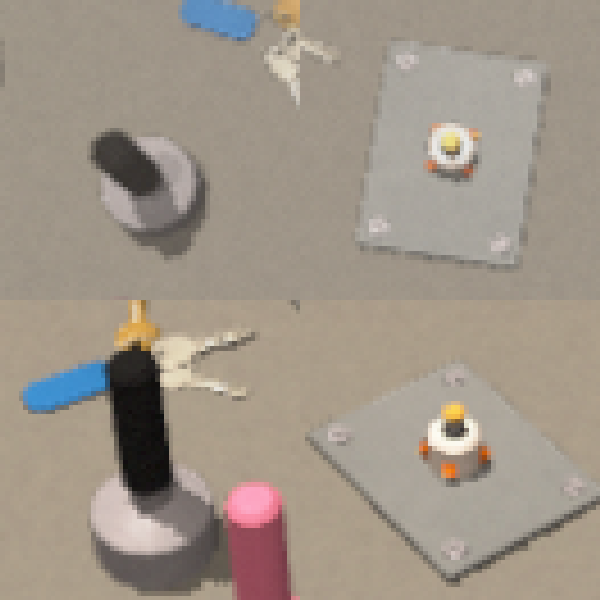

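```bash
cat > h.py <<'E'
import cv2, numpy as np, pickle
from scipy.optimize import least_squares
def load(n): return pickle.load(open(n+".pkl","rb"))
def ray(f,u,v):
    V=np.array(f["view"]);R=V[:3,:3]
    d=R.T@np.linalg.inv(np.array(f["mtx"]))@[u,v,1]; return -R.T@V[:3,3],d/np.linalg.norm(d)
def plane(f,uv,z):
    o,d=ray(f,*uv); return o+d*(z-o[2])/d[2]
def tri(f1,p1,f2,p2):
    o,d=ray(f1,*p1);q,e=ray(f2,*p2)
    A=np.array([d,-e]).T; t=np.linalg.lstsq(A,q-o,rcond=None)[0]
    a,b=o+t[0]*d,q+t[1]*e; return (a+b)/2,np.linalg.norm(a-b)
def blob(f,u,v,r,test):
    """largest blob passing test(h,s,v) in a window; returns full-image mask points"""
    H=cv2.cvtColor(f["frame"],cv2.COLOR_RGB2HSV).astype(int)
    m=test(H[...,0],H[...,1],H[...,2]).astype(np.uint8)
    w=np.zeros_like(m);w[v-r:v+r,u-r:u+r]=1;m*=w
    n,l,st,c=cv2.connectedComponentsWithStats(m)
    k=1+np.argmax(st[1:,4]);ys,xs=np.nonzero(l==k)
    return np.c_[xs,ys].astype(float)
black=lambda h,s,v:v<75
brass=lambda h,s,v:(h>18)&(h<35)&(s>130)&(v>120)
blue=lambda h,s,v:(h>100)&(h<130)&(s>130)
white=lambda h,s,v:(s<45)&(v>195)
orange=lambda h,s,v:(h<14)&(s>150)&(v>120)
E
python3 - <<'E'
from h import *
T,S=load("top0"),load("scene0")
def end(f,P,toward):
    c,(w,h),a=cv2.minAreaRect(P.astype(np.float32)); c=np.array(c)
    ax=np.array([np.cos(np.radians(a)),np.sin(np.radians(a))])
    if h>w: ax=np.array([-ax[1],ax[0]])
    if ax@toward<0: ax=-ax
    return c,ax,max(w,h)+1,min(w,h)+1
pt=blob(T,190,212,25,black);ps=blob(S,205,243,30,black)
ct,at,Lt,wt=end(T,pt,[-1,-1]);cs,as_,Ls,ws=end(S,ps,[0,-1])
print("handle",ct,at,Lt,wt,cs,as_,Ls,ws)
et=ct+at*(Lt-wt)/2
fore=ws*0.66
es=cs+as_*(Ls/2-fore/2)
print("handle top tri",tri(T,et,S,es), "plane .122",plane(T,et,.122),plane(S,es,.122))
print("mid plane .084",plane(T,ct,.084),plane(S,cs,.084))
# head in top view: grey base, ellipse via difference from bench
for n,f,u,v in(("T",T,264,214),("S",S,268,215)):
    p=blob(f,u,v,14,brass);print(n,"brass",p.mean(0),len(p)); 
b=[blob(f,u,v,14,brass).mean(0) for f,u,v in((T,264,214),(S,268,215))]
print("pin",tri(T,b[0],S,b[1]))
# plate: rim colour
H=cv2.cvtColor(T["frame"],cv2.COLOR_RGB2HSV)
print(H[200,255],H[232,262],H[235,220], H[222,200],H[228,190])
q=blob(T,384,259,20,blue);w=blob(T,384,259,20,white);print("cap",q.mean(0),len(q),w.mean(0),len(w),plane(T,w.mean(0),.034))
# orange barbs centroid & white stud
for n,f,u,v in(("T",T,264,215),("S",S,268,218)):
    w=blob(f,u,v,14,white);c,wh,_=cv2.minAreaRect(w.astype(np.float32));print(n,"white",c,wh,len(w),plane(f,c,.028))
E
```

```text
handle [187.25001526 214.75003052] [-0.70710678 -0.70710678] 16.55634880065918 8.77817440032959 [204.15620422 243.47871399] [-0.13511323 -0.99083017] 33.967620849609375 11.71898078918457
handle top tri (array([0.49440414, 0.24434013, 0.12037298]), np.float64(0.0026685522411065573)) plane .122 [0.49330616 0.24277686 0.122     ] [0.4940225  0.24577995 0.122     ]
mid plane .084 [0.49354625 0.24463736 0.084     ] [0.49478599 0.24572157 0.084     ]Traceback (most recent call last):
  File "<stdin>", line 19, in <module>
  File "h.py", line 19, in blob
    k=1+np.argmax(st[1:,4]);ys,xs=np.nonzero(l==k)
        ~~~~~~~~~^^^^^^^^^^
    return _wrapfunc(a, 'argmax', axis=axis, out=out, **kwds)
    return bound(*args, **kwds)
ValueError: attempt to get argmax of an empty sequence
```

```bash
python3 - <<'E'
from h import *
T,S=load("top0"),load("scene0")
H=cv2.cvtColor(T["frame"],cv2.COLOR_RGB2HSV);HS=cv2.cvtColor(S["frame"],cv2.COLOR_RGB2HSV)
for a in H[210:219,258:271]: print(" ".join("%d/%d/%d"%tuple(x) for x in a))
print(HS[209:213,265:270].tolist(),H[200,255],H[232,262],H[240,225],H[222,200],H[218,196])
q=blob(T,384,259,20,blue);w=blob(T,384,259,20,white);print("cap",q.mean(0),len(q),w.mean(0),len(w),plane(T,w.mean(0),.034))
for n,f,u,v in(("T",T,264,215),("S",S,268,218)):
    w=blob(f,u,v,14,white);c,wh,_=cv2.minAreaRect(w.astype(np.float32));print(n,"white",c,wh,len(w),plane(f,c,.028))
E
```

```text
20/14/169 11/58/177 13/57/220 14/26/232 17/10/234 22/20/234 21/26/234 20/10/231 19/9/227 15/38/213 9/89/204 10/80/192 16/31/175
18/18/172 14/38/174 20/21/221 23/9/226 28/33/230 27/70/236 26/80/235 23/49/235 22/12/235 15/16/227 11/84/219 16/122/221 18/70/199
25/16/171 16/33/199 17/8/230 20/13/227 25/80/229 26/110/236 26/114/235 23/107/223 21/15/228 30/5/233 14/48/213 16/106/175 18/50/170
18/19/158 14/36/207 15/7/233 21/12/217 26/87/222 26/112/235 25/114/235 22/121/200 24/18/196 60/2/231 15/9/225 13/29/183 16/17/164
15/16/155 16/36/200 20/7/233 30/5/210 25/68/166 23/115/193 21/118/199 20/111/147 38/5/197 30/2/233 21/15/221 14/24/182 20/18/167
16/17/166 15/19/212 21/8/232 30/2/228 30/6/172 18/72/110 17/80/121 15/51/110 40/4/213 19/9/231 16/31/195 15/26/155 19/17/162
18/18/171 14/22/174 15/29/211 23/9/231 30/2/227 18/13/189 14/37/159 15/8/201 23/5/219 19/19/220 16/31/173 23/17/117 21/17/154
10/70/190 9/126/200 9/92/192 14/27/217 15/13/228 18/21/221 15/33/216 17/22/222 13/10/223 12/23/191 14/34/128 17/22/104 18/20/152
11/76/184 11/151/214 10/137/177 11/42/152 13/34/172 14/34/193 13/38/196 15/38/173 12/38/169 7/72/155 9/108/130 16/37/146 20/19/165
[[[18, 27, 173], [19, 128, 233], [23, 169, 250], [23, 175, 252], [23, 177, 252]], [[20, 27, 190], [18, 110, 225], [20, 170, 242], [21, 182, 245], [20, 183, 243]], [[24, 17, 235], [21, 48, 211], [19, 118, 169], [18, 168, 162], [17, 162, 134]], [[26, 14, 249], [20, 35, 181], [14, 54, 100], [15, 75, 102], [15, 64, 96]]] [ 22  17 169] [ 19  17 169] [ 18  38 159] [  8  21 178] [ 10  22 141]
cap [381.77241379 258.92413793] 145 [383.92079208 257.92079208] 101 [ 0.49774059 -0.27909316  0.034     ]
T white (263.7500305175781, 213.25003051757812) (8.485280990600586, 9.192388534545898) 50 [0.54949067 0.05769486 0.028     ]
S white (268.5, 214.5) (11.0, 7.0) 52 [0.54739161 0.06007136 0.028     ]
```

```bash
python3 - <<'E'
from h import *
T,S=load("top0"),load("scene0")
br2=lambda h,s,v:(h>17)&(h<31)&(s>62)&(v>140)
b=[]
for f,u,v,r in((T,264,213,4),(S,268,210,6)):
    p=blob(f,u,v,r,br2);b.append(p.mean(0));print(len(p),p.mean(0))
print("pin tri",tri(T,b[0],S,b[1]),plane(T,b[0],.041),plane(S,b[1],.041))
for f,u,v,r in((T,264,215,32),(S,268,220,36)):
    for th in(24,28):
        g=dict(f);g["frame"]=cv2.GaussianBlur(f["frame"],(3,3),0)
        p=blob(g,u,v,r,lambda h,s,v:(s<th)&(v>100))
        hull=cv2.convexHull(p.astype(np.float32))
        Q=np.array([plane(f,x[0],.006)[:2] for x in hull])
        c,wh,a=cv2.minAreaRect((Q*1000).astype(np.float32));print("plate",len(p),c,wh,a)
def bar(f,u,v,r=14):
    H=cv2.cvtColor(f["frame"],cv2.COLOR_RGB2HSV).astype(int)
    m=np.zeros(H.shape[:2],np.uint8);o=(H[...,0]<13)&(H[...,1]>75);m[v-r:v+r,u-r:u+r]=o[v-r:v+r,u-r:u+r]
    n,l,st,c=cv2.connectedComponentsWithStats(m);return [(c[i].round(1),st[i,4],plane(f,c[i],.0125).round(4)[:2]) for i in range(1,n)]
print(bar(T,264,214));print(bar(S,268,218))
E
```

```text
14 [263.5        212.71428571]
17 [267.94117647 209.23529412]
pin tri (array([0.54901313, 0.05866314, 0.04219936]), np.float64(0.0028094302713447482)) [0.54829591 0.05768673 0.041     ] [0.55126481 0.05890373 0.041     ]
plate 1483 (548.978759765625, 57.110382080078125) (129.14901733398438, 99.05326080322266) 2.9852452278137207
plate 1582 (548.6583862304688, 57.306060791015625) (130.97024536132812, 101.18986511230469) 3.7929272651672363
plate 38 (507.33868408203125, 23.258743286132812) (15.55815315246582, 34.2795295715332) 75.88800048828125
plate 1289 (549.02197265625, 59.73231506347656) (126.06245422363281, 96.6722183227539) 4.354141712188721
[(array([260.5, 209. ]), np.int32(2), array([0.5623, 0.0703])), (array([268.3, 210.3]), np.int32(3), array([0.5632, 0.0483])), (array([259.3, 218. ]), np.int32(7), array([0.5368, 0.068 ])), (array([267.2, 219. ]), np.int32(5), array([0.5387, 0.0461]))]
[(array([261.7, 217.3]), np.int32(7), array([0.5621, 0.07  ])), (array([274.9, 218.4]), np.int32(10), array([0.5421, 0.0461])), (array([267.6, 221.4]), np.int32(11), array([0.5429, 0.0656]))]
```

```bash
python3 - <<'E'
from bench import env, kinematics, monitor, eyes, job
import numpy as np
Q=[1,0,0,0];px,py=.494,.2447
def st(t):
    s=monitor.sense();print(t,round(s["clock"],2),np.round(s["position"],4),np.round(s["contact_force"],1),round(s["finger_gap"],3),round(s["gripper_force"],1))
env.reach([px,py,.19],Q);st("above")
env.movel([px,py,.073],.12,guard=8);st("down")
env.close_gripper(90);st("grip")
env.movel([px,py,.155],.12);st("lift")
import pickle,cv2
for n in("scene","top"):
    f=eyes.grab_frame(n);pickle.dump(f,open(n+"1.pkl","wb"))
a,b=pickle.load(open("scene1.pkl","rb"))["frame"],pickle.load(open("top1.pkl","rb"))["frame"]
cv2.imwrite("pics/lift.png",np.hstack([a[80:380,100:400],b[100:400,120:420]])[:,:,::-1])
E
```

```text
above 3.02 [0.4943 0.2441 0.19  ] [-0.7 -0.   0.5] 0.999 0.0
down 4.14 [0.4944 0.2448 0.0737] [ 0.3 -1.  -0. ] 0.998 0.0
grip 4.74 [0.4941 0.2447 0.0734] [-2.  -0.6  5. ] 0.257 88.3
lift 5.58 [0.4935 0.2445 0.154 ] [ 0.4 -0.1 -4.6] 0.26 88.2
```

View pics/lift.png

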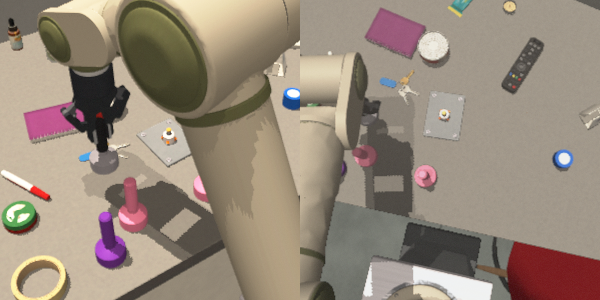

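The picture shows the steel pounder lifted clear, hanging upright at about (102,158) in the left half. The cap is now visible in the scene view at about (391,177). Next I knock the pin down.

```bash
python3 - <<'E'
from bench import env, kinematics, monitor, eyes, job
import numpy as np
def st(t):
    s=monitor.sense();print(t,round(s["clock"],2),np.round(s["position"],4),np.round(s["contact_force"],1),round(s["finger_gap"],3))
x,y=.549,.0583
env.movel([x,y,.154],.2);st("over")
print(env.movel([x,y,.1185],.1,guard=15));st("near")
for z in(.1165,.1135,.1105,.1075,.1055,.1035,.1015,.1):
    g=env.movel([x,y,z],.03,guard=30);st((z,g))
    if g: break
E
```

```text
over 6.8 [0.5487 0.0592 0.1539] [-0.1  0.  -3.8] 0.262
False
near 7.31 [0.5491 0.0586 0.1188] [-0.1 -0.3 -3.2] 0.257
(0.1165, False) 7.56 [0.5491 0.0583 0.1169] [-0.4  0.4 -4.4] 0.256
(0.1135, False) 7.81 [0.5492 0.0583 0.1136] [ 0.3  0.7 -3.9] 0.263
(0.1105, False) 8.06 [0.5491 0.0583 0.1105] [ 1.1 -0.  -2.7] 0.264
(0.1075, False) 8.31 [0.549  0.0582 0.1073] [ 0.6 -0.  -3.5] 0.256
(0.1055, False) 8.56 [0.549  0.0583 0.1053] [ 1.8 -0.7 -2.6] 0.262
(0.1035, False) 8.81 [0.549  0.0583 0.1034] [ 1.2 -0.4 -1. ] 0.257
(0.1015, False) 9.06 [0.5496 0.0583 0.1031] [-1.7  0.1 12.3] 0.26
(0.1, False) 9.31 [0.55   0.0583 0.103 ] [-5.6  0.3 22.7] 0.257
```

```bash
python3 - <<'E'
from bench import env, kinematics, monitor, eyes, job
import numpy as np,pickle,cv2
def st(t):
    s=monitor.sense();print(t,round(s["clock"],2),np.round(s["position"],4),np.round(s["contact_force"],1),round(s["finger_gap"],3))
px,py=.494,.2447
env.movel([.549,.0583,.154],.15);st("up")
env.movel([px,py,.15],.2)
print(env.movel([px,py,.08],.12,guard=8));st("low")
print(env.movel([px,py,.0715],.02,guard=5));st("set")
env.release();st("rel")
env.movel([px,py,.2],.15)
env.reach([.40,-.05,.30],[1,0,0,0]);st("away")
for n in("scene","top"):
    f=eyes.grab_frame(n);pickle.dump(f,open(n+"2.pkl","wb"))
a,b=pickle.load(open("scene2.pkl","rb"))["frame"],pickle.load(open("top2.pkl","rb"))["frame"]
cv2.imwrite("pics/after.png",np.hstack([a[80:380,100:480],b[100:400,120:420]])[:,:,::-1])
E
```

```text
up 9.82 [0.5483 0.0584 0.1527] [ 0.2  0.  -5.7] 0.26
False
low 11.68 [0.4946 0.2446 0.0807] [ 0.3 -0.  -4.6] 0.261
True
set 12.07 [0.4943 0.2448 0.0734] [-0.3 -0.9  3.7] 0.255
rel 12.7 [0.4934 0.2445 0.0722] [ 0.9 -0.1 -1. ] 1.002
away 14.93 [ 0.4003 -0.0495  0.2996] [ 0.9 -0.2  1. ] 0.995
```

View pics/after.png

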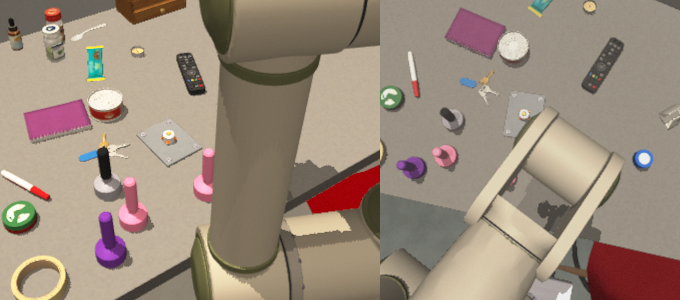

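The pounder stands upright again at about (107,185) left, the pin head sits just above the stud at (169,135), and the keys haven't moved. I now measure the cap from scene1, where it was visible, together with the top view, and refine the stud position.

```bash
python3 - <<'E'
from h import *
T,S,T2,S2=load("top1"),load("scene1"),load("top2"),load("scene2")
w=[]
for f,u,v in((T,384,259),(S,391,177)):
    a=blob(f,u,v,16,lambda h,s,v:(s<70)&(v>170));b=blob(f,u,v,18,blue);al=np.vstack([a,b]);
    c=cv2.minAreaRect(a.astype(np.float32))[0];w.append(c);print("white",len(a),a.mean(0),c,np.ptp(a,axis=0)+1,"bbox all",al.min(0),al.max(0),plane(f,a.mean(0),.034))
print("cap tri",tri(T,w[0],S,w[1]))
br2=lambda h,s,v:(h>17)&(h<31)&(s>62)&(v>140)
b=[]
for f,u,v,r in((load("top0"),264,213,5),(S2,268,214,8)):
    p=blob(f,u,v,r,br2);b.append(p.mean(0));print(len(p),p.mean(0),plane(f,p.mean(0),.030 if r==8 else .041))
cv2.imwrite("pics/cap.png",cv2.resize(np.hstack([T["frame"][239:279,364:404],S["frame"][157:197,371:411]])[:,:,::-1],None,fx=8,fy=8,interpolation=0))
E
```

```text
white 108 [383.80555556 258.11111111] (383.7500305175781, 258.2500305175781) [12. 12.] bbox all [373. 250.] [392. 267.] [ 0.49718139 -0.27887214  0.034     ]
white 595 [389.02016807 174.54789916] (390.5, 176.5) [32. 32.] bbox all [375. 161.] [406. 192.] [ 0.5010671  -0.26732294  0.034     ]
cap tri (array([ 0.50090606, -0.27910504,  0.02229392]), np.float64(0.007161007517091141))
14 [263.5        212.71428571] [0.54829591 0.05768673 0.041     ]
13 [268.30769231 213.        ] [0.55011446 0.05885949 0.03      ]
```

View pics/cap.png

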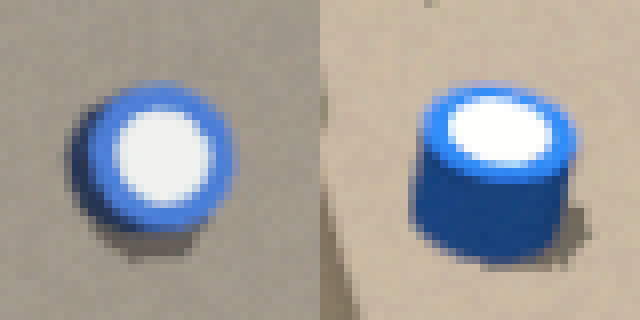

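The cap is fully visible in both views, with its white disc at top (383.8,258.1) and scene about (393,172.9). A stricter white threshold is needed in the scene view.

```bash
python3 - <<'E'
from h import *
T,S=load("top1"),load("scene1")
a=blob(T,384,259,16,lambda h,s,v:(s<70)&(v>170)).mean(0);b=blob(S,393,173,9,lambda h,s,v:(s<60)&(v>225)).mean(0)
print(a,b,tri(T,a,S,b),plane(T,a,.034),plane(S,b,.034))
E
```

```text
[383.80555556 258.11111111] [392.96       172.89333333] (array([ 0.49724944, -0.27745465,  0.03737611]), np.float64(0.0015746645329329935)) [ 0.49718139 -0.27887214  0.034     ] [ 0.50065707 -0.28010992  0.034     ]
```

```bash
python3 - <<'E'
from bench import env, kinematics, monitor, eyes, job
import numpy as np,pickle,cv2
def st(t):
    s=monitor.sense();print(t,round(s["clock"],2),np.round(s["position"],4),np.round(s["contact_force"],1),round(s["finger_gap"],3),round(s["gripper_force"],1))
cx,cy=.4985,-.2795;r=2**-.5
opts=[([r,s*r,0,0],kinematics.ik([cx,cy,.07],[r,s*r,0,0])) for s in(1,-1)]
for o in opts: print(None if o[1] is None else np.round(o[1],2))
j=np.array(monitor.sense()["joints"])
q90=min([o for o in opts if o[1] is not None],key=lambda o:abs(np.array(o[1])[5]))[0]
env.reach([cx,cy,.075],q90);st("over")
env.movel([cx,cy,.004],.12,guard=8);st("down")
env.close_gripper(20);st("squeeze");env.release()
env.movel([cx,cy,.06],.15)
env.reach([cx,cy,.06],[1,0,0,0])
env.movel([cx,cy,.003],.12,guard=8);st("down2")
env.close_gripper(110);st("grip")
env.movel([cx,cy,.10],.12);st("lift")
f=eyes.grab_frame("scene");g=eyes.grab_frame("top");pickle.dump(f,open("scene3.pkl","wb"))
cv2.imwrite("pics/grip.png",np.hstack([f["frame"][80:280,270:480],g["frame"][150:350,280:480]])[:,:,::-1])
E
```

```text
[-0.72  0.58  1.54 -0.    1.02 -0.72]
[-0.72  0.58  1.54 -0.    1.02  2.43]
over 16.68 [ 0.4988 -0.2792  0.0754] [ 0.  -0.5  0.4] 1.0 0.0
down 17.42 [ 0.4989 -0.2797  0.0047] [ 0.2 -0.4  1.5] 1.001 0.0
squeeze 17.85 [ 0.4988 -0.2797  0.0047] [-1.1  0.9  6.2] 0.557 20.7
down2 20.87 [ 0.4988 -0.2797  0.0035] [1.  1.  0.1] 0.999 0.0
grip 21.32 [ 0.4991 -0.2799  0.0042] [0.1 1.9 6.4] 0.532 112.6
lift 22.27 [ 0.4981 -0.2792  0.0992] [-0.1 -0.3  0.1] 0.53 112.2
```

View pics/grip.png

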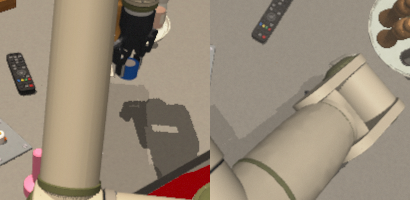

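The fingers hold the cap level at about (130,67) on the left. I carry it over the stud and check alignment.

```bash
python3 - <<'E'
from bench import env, kinematics, monitor, eyes, job
from h import *
def st(t):
    s=monitor.sense();print(t,round(s["clock"],2),np.round(s["position"],4),np.round(s["contact_force"],1),round(s["finger_gap"],3))
x,y=.549,.0583
env.reach([x,y,.10],[1,0,0,0]);st("over")
env.movel([x,y,.046],.12,guard=10);st("hover")
f=eyes.grab_frame("scene");g=eyes.grab_frame("top")
pickle.dump(f,open("scene4.pkl","wb"))
a=cv2.resize(f["frame"][165:255,215:325],None,fx=4,fy=4,interpolation=cv2.INTER_NEAREST);b=cv2.resize(g["frame"][170:260,220:305],None,fx=4,fy=4,interpolation=0)
cv2.imwrite("pics/hover.png",np.hstack([a,b])[:,:,::-1])
E
```

```text
over 23.67 [0.5492 0.0573 0.1   ] [0.5 0.3 0. ] 0.537
hover 24.27 [0.5494 0.0579 0.0465] [ 0.6  0.5 -0.1] 0.534
```

View pics/hover.png

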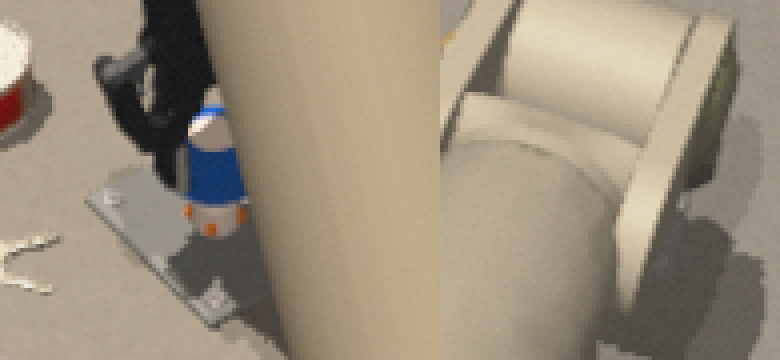

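The cap hovers above the stud, with its body at about (216,175) and the barbs at (187–245,215) in the crop, apparently centred. I press down in small steps, watching the forces.

```bash
python3 - <<'E'
from bench import env, monitor
import numpy as np
def st(t):
    s=monitor.sense();print(t,round(s["clock"],2),np.round(s["position"],4),np.round(s["contact_force"],1),round(s["finger_gap"],3));return s
x,y=.549,.0583
for z in(.036,.031,.028,.025,.022,.019,.017,.015,.013,.0115,.010,.0085):
    g=env.movel([x,y,z],.03,guard=30);s=st((z,g))
    if g or np.hypot(*s["contact_force"][:2])>12 or (z>.02 and s["contact_force"][2]>10): break
E
```

```text
(0.036, False) 24.85 [0.549  0.0583 0.0359] [-0.3 -1.  -0.8] 0.529
(0.031, False) 25.17 [0.5489 0.0583 0.0308] [-0.4 -0.4 -0.4] 0.536
(0.028, False) 25.42 [0.549  0.0583 0.0279] [ 0.5 -1.  -1.1] 0.531
(0.025, False) 25.67 [0.549  0.0583 0.0248] [ 0.5 -0.4 -1.9] 0.534
(0.022, False) 25.92 [0.549  0.0583 0.0218] [ 1.1 -0.2 -1.1] 0.535
(0.019, False) 26.17 [0.5494 0.0582 0.0192] [ 2.1 -1.3  1. ] 0.538
(0.017, False) 26.42 [0.5498 0.0581 0.0175] [ 2.8 -2.1  3.9] 0.534
(0.015, False) 26.67 [0.5494 0.0582 0.0151] [ 4.5 -1.7  2.7] 0.533
(0.013, False) 26.92 [0.5486 0.0583 0.0121] [ 4.8 -2.1 -4.9] 0.534
(0.0115, False) 27.17 [0.5486 0.0584 0.0109] [ 4.4 -1.1 -6.4] 0.533
(0.01, False) 27.42 [0.5487 0.0584 0.0102] [-0.8 -0.9  3.2] 0.534
(0.0085, False) 27.67 [0.5488 0.0584 0.0101] [-7.3 -0.8 19. ] 0.528
```

```bash
python3 - <<'E'
from bench import env, monitor, eyes
from h import *
def st(t):
    s=monitor.sense();print(t,round(s["clock"],2),np.round(s["position"],4),np.round(s["ee_rot"],3),np.round(s["contact_force"],1),round(s["finger_gap"],3))
env.hold(.5);st("hold");env.hold(.5);st("hold")
f=eyes.grab_frame("scene")
cv2.imwrite("pics/end.png",cv2.resize(f["frame"][165:315,175:325],None,fx=4,fy=4,interpolation=0)[:,:,::-1])
E
```

```text
hold 28.17 [0.5488 0.0584 0.0102] [ 1.  0. -0.  0.] [-8.4 -0.8 19.8] 0.535
hold 28.67 [0.5488 0.0584 0.0102] [ 1.  0. -0.  0.] [-6.9 -0.  19.3] 0.531
```

View pics/end.png

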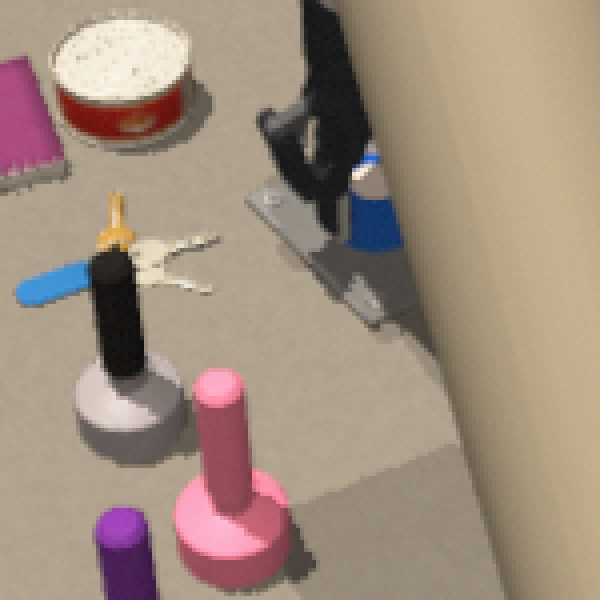

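The cap sits flat on the plate at (375,225) with no barbs showing. The pounder is upright at (125,400), and the keys and tin haven't moved. Push is steady at about 19 N, so I hand in.

```bash
python3 -c "
from bench import job
print(job.hand_in())"
```

```text
the job is handed in; nothing more can be done
None
```

The job is handed in, with no verdict shown: the lock pin was knocked home with the pounder, the pounder stands upright again on the worktop, and the snap cap was clicked on and is held flat on the plate at about 19 N, with the run at about 29 s of the 54 s limit.

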